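# Set the sprung contact jig on its mid catch

### The job

Two sprung contact jigs stand on the electronics bench; one is already set, its carriage latched half-way on its stop pin, while the other's carriage is still fully forward. With your fingertips only, without gripping, push the forward carriage's thumb plate back against its spring until the cam has gone past the stop pin, then let go and leave it, so that it springs back and latches on the pin at mid position. Do not touch the stop pins' knobs, and leave the jig that is already set and the things lying about as they are.

Things in the scene. Friction and masses are not known exactly. Their poses are not given: they have to be found in the camera images.
- jig_a: fixed contact jig: grey bed 310 x 136 x 14 mm, long side along its x. Origin: centre of the bed's underside; x = direction in which the carriage is pushed (from the thumb-plate end to the far end), z up. End blocks 38 mm high at the thumb-plate end (x -155 to -143 mm), 44 mm at the far end. Bridge across it at x = 39 to 61 mm, top 100 mm high. The two jigs may stand either way round, left or right
- slide_a (a joint): carriage travel of jig_a, m, along the jig's +x: 0 = home, fully forward; 0.0355 = mid, latched on the stop pin; 0.060 = end stop. A spring pushes it home (3.6 N at 0, 9 N at 0.060, damping 30 N per m/s). The pin drops behind the cam by 0.042: let go beyond that, it springs back within 0.5 s and rests on the pin at 0.0355; let go earlier, it goes home
- face_a (a point): point on the middle of the thumb plate's front face (the face to push, in the jig's +x direction), 70 mm above the bench; moves with the carriage. Axes as the jig's. At home it lies at x = -105 mm in the jig frame
- thumb_a: the steel thumb plate: upright, 104 mm wide, 6 mm thick, from 36 to 95 mm above the bench. Its origin is that of the carriage: the bed's underside centre when at home, shifted along x by the carriage travel
- rear_a: dark steel stiffener fixed flat on the back of the thumb plate (6 mm thick, up to 81 mm above the bench): plate and stiffener together are 12 mm thick. Origin as thumb plate's
- pin_a (a joint): lift of the sprung stop pin (10 mm diameter, upright, through the middle of the bridge), in m: 0 = fully down; about 0.010 = on the crest of the carriage's cam, which lifts it (adding up to 3 N to the push) between 5 and 40 mm of travel
- knob_a: black pull knob on top of the stop pin, 22 mm diameter, from 107 to 125 mm above the bench when down, in the jig frame at x = 50 mm, y = 0. Origin: bed's underside centre, raised by the pin's lift
- jig_b: second contact jig, of the same make as jig_a; its parts are named the same with _b
- slide_b (a joint): carriage travel of jig_b, m, along the jig's +x: 0 = home, fully forward; 0.0355 = mid, latched on the stop pin; 0.060 = end stop. A spring pushes it home (3.6 N at 0, 9 N at 0.060, damping 30 N per m/s). The pin drops behind the cam by 0.042: let go beyond that, it springs back within 0.5 s and rests on the pin at 0.0355; let go earlier, it goes home
- face_b (a point): point on the middle of the thumb plate's front face (the face to push, in the jig's +x direction), 70 mm above the bench; moves with the carriage. Axes as the jig's. At home it lies at x = -105 mm in the jig frame
- thumb_b: the steel thumb plate: upright, 104 mm wide, 6 mm thick, from 36 to 95 mm above the bench. Its origin is that of the carriage: the bed's underside centre when at home, shifted along x by the carriage travel
- rear_b: dark steel stiffener fixed flat on the back of the thumb plate (6 mm thick, up to 81 mm above the bench): plate and stiffener together are 12 mm thick. Origin as thumb plate's
- pin_b (a joint): lift of the sprung stop pin (10 mm diameter, upright, through the middle of the bridge), in m: 0 = fully down; about 0.010 = on the crest of the carriage's cam, which lifts it (adding up to 3 N to the push) between 5 and 40 mm of travel
- knob_b: black pull knob on top of the stop pin, 22 mm diameter, from 107 to 125 mm above the bench when down, in the jig frame at x = 50 mm, y = 0. Origin: bed's underside centre, raised by the pin's lift
- driver: screwdriver lying on the bench between the jigs, 190 mm long, along its x; loose bystander
- reel: small reel, 58 mm diameter, 38 mm high, between the jigs; loose bystander, origin at the centre of its underside
- dish: round glass dish, 100 mm diameter, 30 mm high; loose bystander, origin at the centre of its underside
- jar: amber glass jar with a steel cap, 48 mm diameter, 60 mm high; loose bystander, origin at the centre of its underside
- mug: white mug, 76 mm diameter, 85 mm high; loose bystander, origin at the centre of its underside
- transformer: small transformer, 56 x 44 x 54 mm; loose bystander, origin at the centre of its underside
- meter: black hand meter lying on its back, 150 x 80 x 42 mm; loose bystander, origin at the centre of its underside

How it is judged:
By the outcome, as a careful person would: the job done as asked, in the order asked, and still so for the second after the job is handed in, with the robot touching nothing.
It also fails if it takes over 35 s, if anything falls off the work surface, if the arm or the gripper's body presses on something with over 40 N, if the wrist force passes 120 N, or if a joint passes its speed limit or range.

### The arm

A 6-joint arm with a two-finger parallel gripper is mounted at the origin on the work surface. World frame = base frame: x ahead of the robot, y to its left, z up, the work surface at z = 0. Lengths are in m, angles in rad, forces in N, time in s.
With the tool pointing down it reaches from about 0.3 to 1 m from the base axis. Payload 5.1 kg.
Tool frame: the origin (TCP) lies where the fingers leave the gripper's body, on its centre line; the fingertips stand 78 mm ahead of it and the grasp point (between the pads) lies 59 mm ahead of it (bot.tips_ahead is the distance from the TCP to the fingertips, in m); x points along the fingers, z is the direction in which the jaws open and shut, and the axes are right-handed (so a half turn about x gives the same grasp; the last joint's range is limited). The gripper opens to 95 mm and grips with 3 to 60 N. Pads are 20 mm wide; open, the fingers measure 119 mm over their backs; the gripper's body (75 mm by 180 mm) begins 59 mm behind the grasp point.
Start: joints at [-1.387, 0.124, 1.65, -0, 1.367, -0.083], TCP at [0.171, -0.627, 0.292] pointing down, gripper open.
Joint ranges: [-2.61, 2.61], [-1.02, 2.33], [0.03, 2.71], [-1.35, 4.49], [0.32, 2.68], [-2.91, 2.91]. Speed limits (rad/s): [2.57, 2.57, 3.14, 3.14, 3.14, 3.14].

### API

Orientations are given as a rotation vector (axis times angle).
In Python, from bench import status, viewer, order, bot gives the robot as it stands.
- The arm moves only by the tool move_arm, never from a script. Its argument "series" is a list of rows, each a list of 7 numbers: the shift along the world's x, y, z in m, then the turn, a rotation vector about the world's x, y, z in degrees, then the opening, from 0 (shut) to 1 (fully open). A call has exactly 8 rows; each row is the pose to reach, as a shift and turn from the pose commanded when the call began; what a row does not reach only later rows make up. A row lasts 1/8 s, in which the tool goes at most 62.5 mm and 10.7 degrees, less where a joint would pass 70% of its speed; a pose out of reach is approached as far as the arm can. A call with a gripper value outside its range is refused whole. The fingers move at their own pace and stop on an object; "squeeze" is the grip in N (left out, the last holds). Time passes only in rows, so rows that repeat a pose let the fingers close, or fill a call up. It gives the time, the measured TCP pose, the force and the opening at its end, in the units of the state.
- status.state(): the state, without advancing time (a new reading comes with each control period).
- viewer.camera(name): name is "side" or "top" or "wrist"; returns (picture, depth): 480x640x3 uint8, red, green, blue; 480x640 float32, m along the optical axis (not along the pixel's ray), 0 where there is no reading.
- viewer.camera_info(name): a dict with "K" (3x3 intrinsics, pixels), "origin" and "orientation" of the camera in the world. Camera axes: x right, y down, z forward; pixel columns grow to the right and rows downward; lengths in m; the calibration is good to about 2 mm. A picture is of the moment at which its call begins: read the wrist's pose just before it. camera_info takes no time and is no camera call; for the wrist camera it gives the pose at the moment of the call.
- order.finish_job(): hands the job in, once; it reports no verdict.
The state is a dict: "time_s": time; "joint_positions": joint angles; "dq": joint speeds; "joint_torque": joint torques, N m; "eef_pos": TCP position; "tcp_rot": TCP orientation; "wrist_force": force on the tool from outside, world axes, zero at the start; "ft_torque": the same for the moment, N m; "width": opening from 0.0 (shut) to 1.0 (fully open).
Only numpy, scipy, OpenCV 4.12 (cv2) and the standard library are available. Lean on these libraries where they do the work, as an engineer would, in place of code of your own. Each camera call takes 0.05 s, during which the arm holds its last target.

## Working session

There is one attempt and no reset: what is moved stays moved. The work goes in short steps, Python scripts to look and compute and a tool call to move; the robot and the scene stay as the last step left them, time stands still between calls to the robot, and variables do not carry over. Pictures are saved under pics/ and viewed, and the job is handed in when it is done.

Besides the shell and the picture viewer there is one more tool, called as name(argument=value, ...), one argument or row to a line, values as JSON. move_arm: Moves the arm, as the interface text tells. Its arguments: {"type":"object","properties":{"series":{"type":"array","items":{"type":"array","items":{"type":"number"}}},"squeeze":{"type":"number"}},"required":["series"]}

```bash
mkdir -p pics; python3 - <<'E'
from bench import status, viewer, order, bot
import cv2,numpy as np
print(status.state())
for n in ("side","top"):
    p,d=viewer.camera(n); cv2.imwrite(f"pics/{n}0.png",p[:,:,::-1]); np.save(f"{n}0.npy",d)
    i=viewer.camera_info(n); print(n,i)
E
```

```text
{'time_s': 0.0, 'joint_positions': array([-1.38661283e+00,  1.24504293e-01,  1.65165520e+00, -2.59051580e-05,
        1.36748919e+00, -8.25856586e-02]), 'dq': array([-0.00015827,  0.00045528, -0.00026536, -0.00037361, -0.00029153,
        0.00013967]), 'joint_torque': array([ 3.29818504e-04, -4.17606211e+01, -3.59932387e+01,  7.74411578e-02,
        4.93479869e-02, -1.81727369e-04]), 'eef_pos': array([ 0.1712389 , -0.62654574,  0.29099852]), 'tcp_rot': array([ 1.01182421,  1.32525065, -1.00956007]), 'wrist_force': array([-0.28250938, -0.47517856, -0.53938131]), 'ft_torque': array([-0.02308873,  0.00822393,  0.0095727 ]), 'width': 1.000351960749424}
side {'K': array([[553.92561742,   0.        , 321.71420135],
       [  0.        , 553.92561742, 238.56365256],
       [  0.        ,   0.        ,   1.        ]]), 'origin': array([0.24122703, 0.96950486, 1.16223214]), 'orientation': array([-0.43755333,  2.78407894, -1.10275767])}
top {'K': array([[457.17164479,   0.        , 328.19687546],
       [  0.        , 457.17164479, 239.77112133],
       [  0.        ,   0.        ,   1.        ]]), 'origin': array([ 0.33204451, -0.00282545,  1.29790943]), 'orientation': array([-2.12111666,  2.14973237, -0.18582082])}
```

View pics/side0.png

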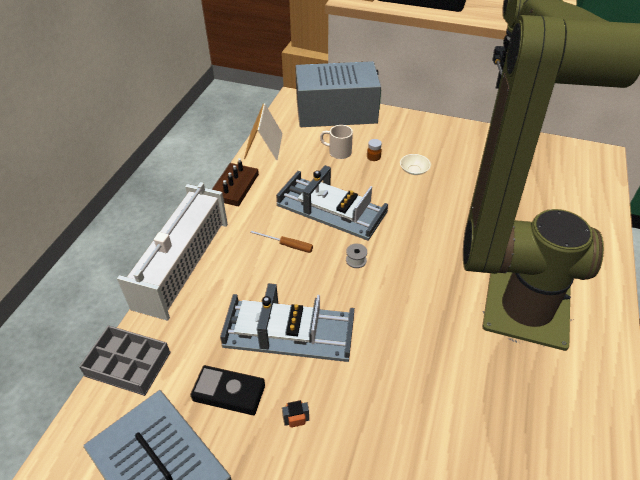

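View pics/top0.png

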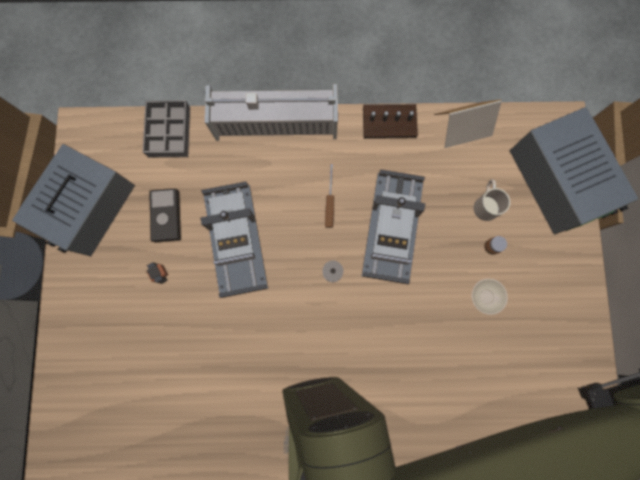

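```bash
python3 - <<'E'
import cv2
p=cv2.imread("pics/top0.png")
cv2.imwrite("pics/c1.png",cv2.resize(p[160:300,345:445],None,fx=5.5,fy=4.2*5.5/5.5/1,interpolation=2) if 0 else cv2.resize(p[160:300,345:445],None,fx=4,fy=4,interpolation=2))
cv2.imwrite("pics/c2.png",cv2.resize(p[170:310,185:285],None,fx=4,fy=4,interpolation=2))
p=cv2.imread("pics/side0.png")
cv2.imwrite("pics/c3.png",cv2.resize(p[160:250,265:400],None,fx=5,fy=5,interpolation=2))
E
```

```text
(no output)
```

View pics/c1.png

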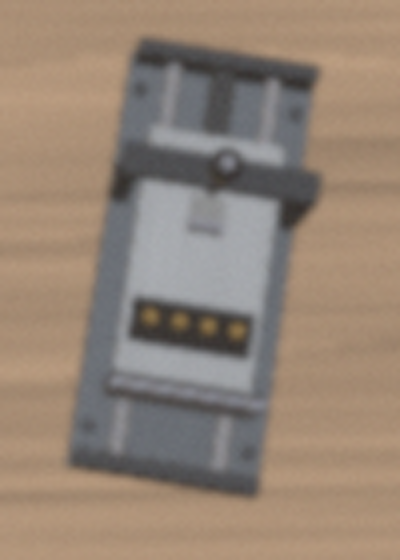

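View pics/c2.png

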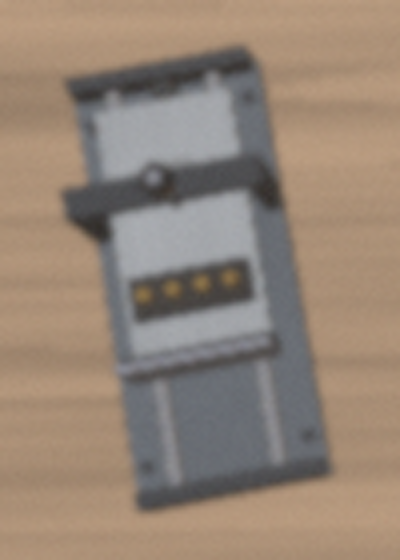

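View pics/c3.png

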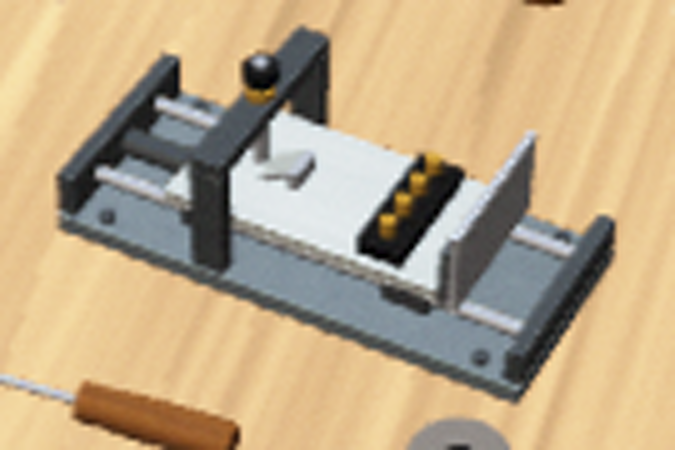

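```bash
cat > h.py <<'E'
from bench import status, viewer, order, bot
import numpy as np, cv2
from scipy.spatial.transform import Rotation as R
from scipy.optimize import least_squares
def proj(P,i):
    Rm=R.from_rotvec(i["orientation"]).as_matrix()
    q=(np.atleast_2d(P)-i["origin"])@Rm@i["K"].T
    return q[:,:2]/q[:,2:]
def jw(P,x):
    P=np.atleast_2d(P); c,s=np.cos(x[2]),np.sin(x[2])
    return np.c_[x[0]+c*P[:,0]-s*P[:,1], x[1]+s*P[:,0]+c*P[:,1], P[:,2]]
E
python3 - <<'E'
from h import *
it=viewer.camera_info("top"); iS=viewer.camera_info("side")
c=lambda L,o,s:np.array(o)+(np.array(L)+.5)/s-.5
Pt=np.array([[155,68,44],[155,-68,44],[-155,68,38],[-155,-68,38],[50,0,125]])/1e3
ut=c([[140,39],[319,69],[69,465],[257,494],[230,160]],(345,160),4)
Ps=np.array([[155,-68,44],[155,68,44],[-155,68,38],[-155,-68,38],[-155,68,0]])/1e3
us=c([[168,55],[60,178],[512,352],[612,220],[515,402]],(265,160),5)
f=lambda x:np.r_[(proj(jw(Pt,x),it)-ut).ravel(),(proj(jw(Ps,x),iS)-us).ravel()]
for g in (f,lambda x:f(x)[:10],lambda x:f(x)[10:]):
    r=least_squares(g,[.4,-.15,0]); print(r.x,np.degrees(r.x[2]),np.round(r.fun,1))
x=least_squares(f,[.4,-.15,0]).x
# travel: thumb top edge front corners
for t in (0,.0355):
    P=np.array([[-.105+t,.052,.095],[-.105+t,-.052,.095]])
    print(t,(proj(jw(P,x),it)-[345,160]+.5)*4-.5,(proj(jw(P,x),iS)-[265,160]+.5)*5-.5)
print("face",jw([-.105,0,.07],x))
E
```

```text
[ 0.58719766 -0.19596941 -0.18754114] -10.745315673194922 [-0.8 -1.4  1.6 -1.  -0.6 -1.1  1.1  0.2 -0.6  0.2 -0.1 -1.3 -1.4 -0.2
  1.9  2.1  1.6 -0.5  0.5  1.3]
[ 0.58552307 -0.19555289 -0.1861838 ] -10.667546076445513 [-1.  -0.8  1.4 -0.4 -0.7 -0.5  1.1  0.8 -0.7  0.9]
[ 0.58923364 -0.19735797 -0.18867739] -10.810418316680812 [-0.5 -1.7 -1.9 -0.7  1.3  1.6  1.  -0.9 -0.1  0.8]
0 [[108.80335299 382.59316641]
 [263.85999489 409.59970581]] [[458.98576778 242.56377895]
 [538.12860263 133.77689841]]
0.0355 [[117.16588472 330.61645797]
 [271.48935744 357.37890932]] [[402.21897481 221.67446171]
 [482.98314883 114.47828385]]
face [[ 0.48403877 -0.17639282  0.07      ]]
```

```bash
python3 - <<'E'
from h import *
s=status.state(); T=R.from_rotvec(s["tcp_rot"]); print(T.as_matrix().round(3))
i=viewer.camera_info("wrist"); print("cam in tool",T.inv().apply(i["origin"]-s["eef_pos"]))
a=np.radians(-10.7)
ex=np.array([np.cos(a),np.sin(a),0]);ey=np.array([-ex[1],ex[0],0]);d=np.array([0,0,-1.])
for sg in (1,-1):
    z=sg*ey; M=np.c_[d,np.cross(z,d),z]; t=(R.from_matrix(M)*T.inv()); print(sg,np.degrees(t.as_rotvec()))
for jx in (-.143,-.115,-.07,-.065): print(jx, (jw([jx,0,.138],[.5867,-.1959,a])-s["eef_pos"]).round(4))
E
```

```text
[[-0.     0.965  0.264]
 [ 0.002  0.264 -0.965]
 [-1.     0.    -0.002]]
cam in tool [-0.09186678  0.06985566 -0.00086461]
1 [-6.08149094e-03 -1.46137257e-01  1.54012468e+02]
-1 [-1.06861570e-01  4.44703617e-03 -2.59874665e+01]
-0.143 [[ 0.2749  0.4572 -0.1531]]
-0.115 [[ 0.3024  0.452  -0.1531]]
-0.07 [[ 0.3467  0.4437 -0.1531]]
-0.065 [[ 0.3516  0.4428 -0.1531]]
```

move_arm(
  series=[
    [0.03,0.05,0,0,0,-3,0.6],
    [0.06,0.1,0,0,0,-6,0.3],
    [0.09,0.15,0,0,0,-10,0.3],
    [0.12,0.2,0,0,0,-13,0.3],
    [0.15,0.25,0,0,0,-16,0.3],
    [0.18,0.3,0,0,0,-20,0.3],
    [0.21,0.35,0,0,0,-23,0.3],
    [0.235,0.4,0,0,0,-26,0.3],
  ],
)

```text
time_s: 1.1
eef_pos: [0.4068, -0.2251, 0.2919]
tcp_rot: [1.347, 1.114, -1.347]
wrist_force: [0.5, -0.3, 0.4]
width: 0.307
```

move_arm(
  series=[
    [0.01,0.02,0,0,0,0,0.3],
    [0.02,0.035,0,0,0,0,0.3],
    [0.03,0.05,0,0,0,0,0.3],
    [0.035,0.057,0,0,0,0,0.3],
    [0.035,0.057,-0.02,0,0,0,0.3],
    [0.035,0.057,-0.04,0,0,0,0.3],
    [0.035,0.057,-0.06,0,0,0,0.3],
    [0.035,0.057,-0.06,0,0,0,0.3],
  ],
)

```text
time_s: 2.1
eef_pos: [0.4395, -0.1697, 0.2286]
tcp_rot: [1.345, 1.121, -1.35]
wrist_force: [0.3, 0.6, -0.2]
width: 0.295
```

```bash
python3 - <<'E'
from h import *
s=status.state(); print(s["time_s"],s["eef_pos"],R.from_rotvec(s["tcp_rot"]).as_matrix().round(3),s["wrist_force"],s["width"])
wi=viewer.camera_info("wrist")
p,d=viewer.camera("wrist"); cv2.imwrite("pics/w1.png",p[:,:,::-1])
p,d=viewer.camera("side"); cv2.imwrite("pics/s1.png",cv2.resize(p[100:260,220:420,::-1],None,fx=3.5,fy=3.5,interpolation=2))
a=np.radians(-10.7);x=[.5867,-.1959,a]
P=np.array([[-.105,.052,.095],[-.105,-.052,.095],[-.105,0,.095],[50e-3,0,.125]])
print(proj(jw(P,x),wi))
E
```

```text
2.1 [ 0.43951356 -0.16966678  0.22861249] [[-0.006  0.982 -0.187]
 [ 0.003 -0.187 -0.982]
 [-1.    -0.006 -0.002]] [ 0.34167604  0.61879474 -0.19714359] 0.2949884131046455
[[ 214.00262524  173.96796606]
 [ 407.78007537  173.57301023]
 [ 310.85090696  173.77057058]
 [ 309.31368106 -235.20144974]]
```

View pics/w1.png

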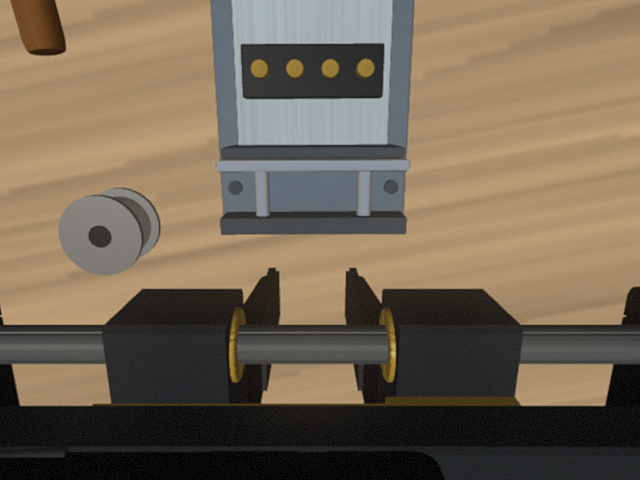

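View pics/s1.png

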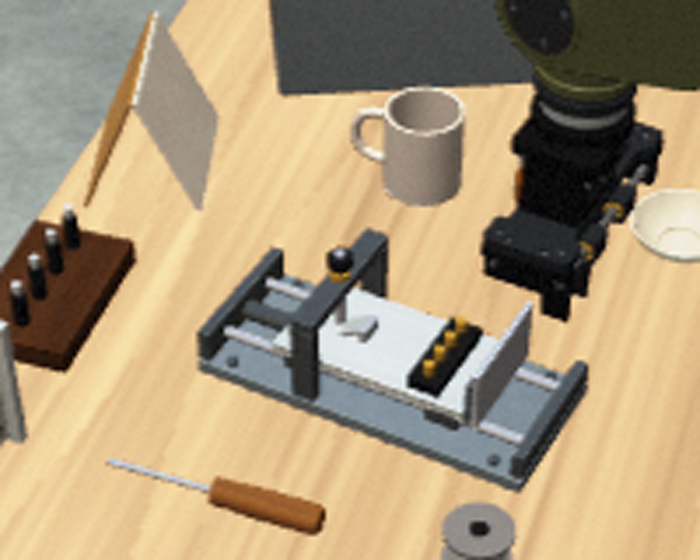

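move_arm(
  series=[
    [0,0,-0.02,0,0,0,0.3],
    [0,0,-0.04,0,0,0,0.3],
    [0,0,-0.06,0,0,0,0.3],
    [0,0,-0.08,0,0,0,0.3],
    [0,0,-0.09,0,0,0,0.3],
    [0.008,-0.0015,-0.09,0,0,0,0.3],
    [0.016,-0.003,-0.09,0,0,0,0.3],
    [0.022,-0.004,-0.09,0,0,0,0.3],
  ],
)

```text
time_s: 3.2
eef_pos: [0.4647, -0.1745, 0.1434]
tcp_rot: [1.346, 1.113, -1.344]
wrist_force: [0.1, 0.0, -0.7]
width: 0.298
```

```bash
python3 - <<'E'
from h import *
p,d=viewer.camera("wrist"); cv2.imwrite("pics/w2.png",p[:,:,::-1])
p,d=viewer.camera("side"); cv2.imwrite("pics/s2.png",cv2.resize(p[100:260,220:420,::-1],None,fx=3.5,fy=3.5,interpolation=2))
s=status.state(); print(s["eef_pos"],s["wrist_force"])
E
```

```text
[ 0.46446527 -0.17435918  0.14308827] [-0.2612995   0.59073771 -0.82859463]
```

View pics/w2.png

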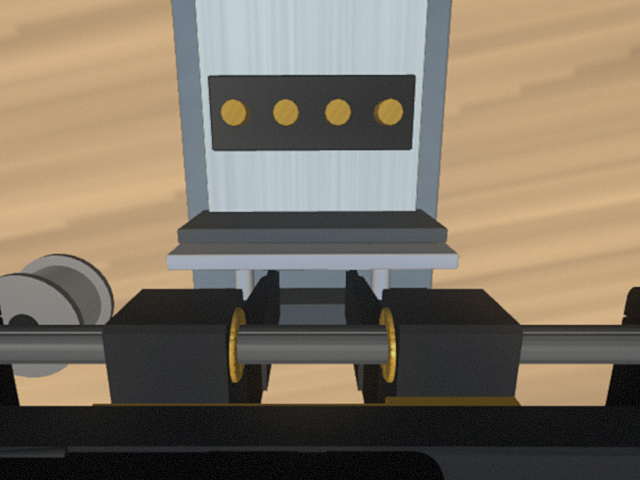

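View pics/s2.png

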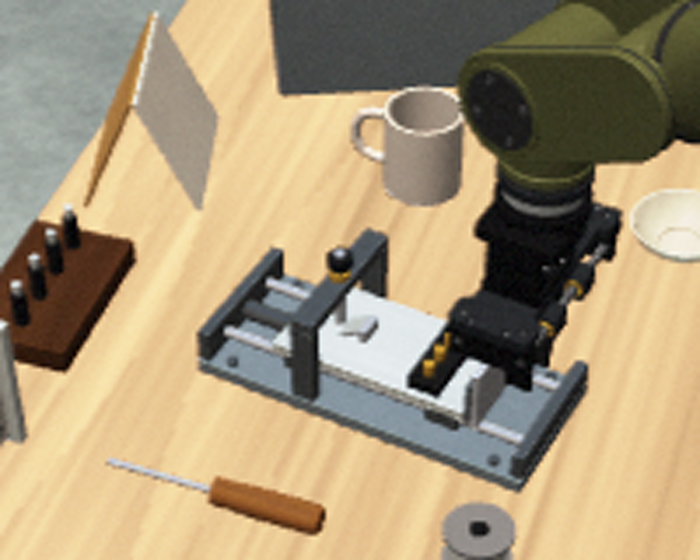

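move_arm(
  series=[
    [0.01,-0.0019,0,0,0,0,0.3],
    [0.019,-0.0036,0,0,0,0,0.3],
    [0.028,-0.0053,0,0,0,0,0.3],
    [0.037,-0.007,0,0,0,0,0.3],
    [0.046,-0.0087,0,0,0,0,0.3],
    [0.054,-0.0102,0,0,0,0,0.3],
    [0.059,-0.0111,0,0,0,0,0.3],
    [0.059,-0.0111,0,0,0,0,0.3],
  ],
)

```text
time_s: 4.3
eef_pos: [0.5216, -0.1848, 0.1423]
tcp_rot: [1.344, 1.12, -1.348]
wrist_force: [-7.9, 2.0, 7.0]
width: 0.3
```

```bash
python3 - <<'E'
from h import *
s=status.state(); print(s["eef_pos"],s["wrist_force"])
wi=viewer.camera_info("wrist")
p,d=viewer.camera("wrist"); cv2.imwrite("pics/w3.png",p[:,:,::-1])
p,d=viewer.camera("side"); cv2.imwrite("pics/s3.png",cv2.resize(p[100:260,220:420,::-1],None,fx=3.5,fy=3.5,interpolation=2))
x=[.5867,-.1959,np.radians(-10.7)]
for t in (0.038,.042,.046,.05,.055): print(t,proj(jw([[-.105+t,.052,.095],[-.105+t,-.052,.095]],x),wi).round(0).tolist())
E
```

```text
[ 0.5216403  -0.18483163  0.14228112] [-7.87878312  2.01765094  7.03840177]
0.038 [[169.0, 326.0], [454.0, 326.0]]
0.042 [[168.0, 316.0], [455.0, 316.0]]
0.046 [[167.0, 306.0], [456.0, 306.0]]
0.05 [[166.0, 296.0], [457.0, 296.0]]
0.055 [[164.0, 283.0], [458.0, 282.0]]
```

View pics/w3.png

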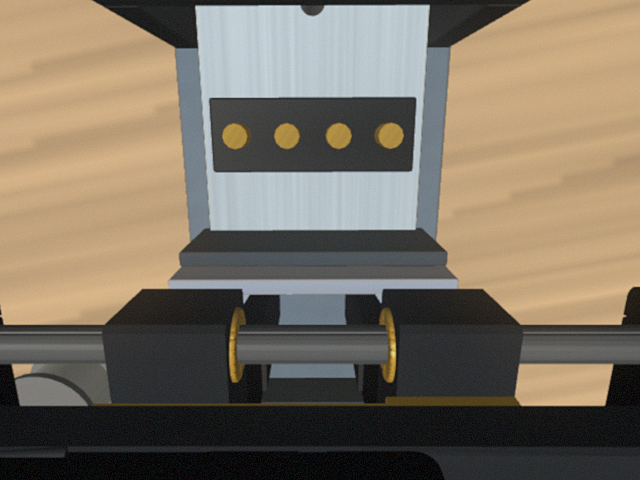

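View pics/s3.png

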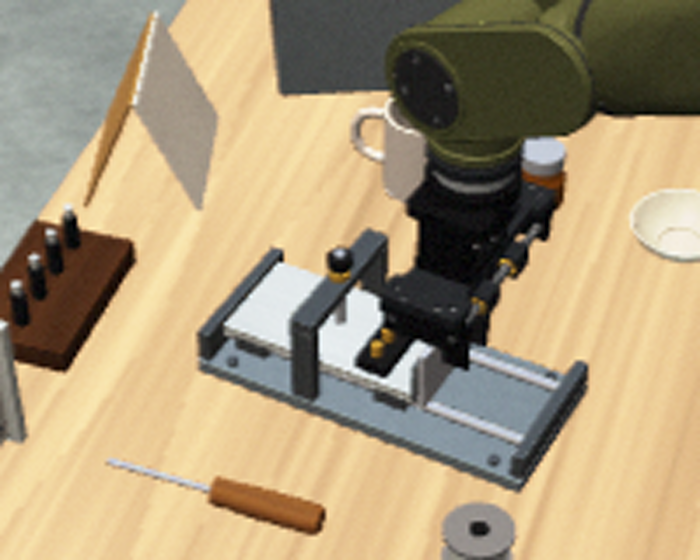

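move_arm(
  series=[
    [-0.01,0.0019,0,0,0,0,0.3],
    [-0.022,0.0042,0,0,0,0,0.3],
    [-0.036,0.0068,0,0,0,0,0.3],
    [-0.05,0.0095,0,0,0,0,0.3],
    [-0.065,0.0123,0,0,0,0,0.3],
    [-0.08,0.0151,0,0,0,0,0.3],
    [-0.1,0.0189,0.01,0,0,0,0.3],
    [-0.12,0.0227,0.03,0,0,0,0.3],
  ],
)

```text
time_s: 5.4
eef_pos: [0.4006, -0.1618, 0.1716]
tcp_rot: [1.345, 1.117, -1.347]
wrist_force: [0.1, -0.6, 0.6]
width: 0.301
```

move_arm(
  series=[
    [-0.02,0.004,0.03,0,0,0,0.3],
    [-0.04,0.008,0.06,0,0,0,0.3],
    [-0.05,0.01,0.09,0,0,0,0.3],
    [-0.06,0.01,0.11,0,0,0,0.3],
    [-0.06,0.01,0.12,0,0,0,0.3],
    [-0.06,0.01,0.12,0,0,0,0.3],
    [-0.06,0.01,0.12,0,0,0,0.3],
    [-0.06,0.01,0.12,0,0,0,0.3],
  ],
)

```text
time_s: 6.4
eef_pos: [0.3422, -0.1522, 0.2911]
tcp_rot: [1.345, 1.117, -1.347]
wrist_force: [0.0, 0.1, -0.7]
width: 0.303
```

```bash
python3 - <<'E'
from h import *
s=status.state(); print(s["time_s"],s["eef_pos"],s["wrist_force"],abs(s["dq"]).max())
p,d=viewer.camera("top"); cv2.imwrite("pics/t4.png",cv2.resize(p[150:310,140:520,::-1],None,fx=2.1,fy=2.1,interpolation=2))
p,d=viewer.camera("side"); cv2.imwrite("pics/s4.png",p[:,:,::-1]);cv2.imwrite("pics/s4c.png",cv2.resize(p[160:250,265:400,::-1],None,fx=5,fy=5,interpolation=2))
E
```

```text
6.4 [ 0.34218568 -0.15220091  0.29107155] [ 0.01241266  0.13984528 -0.68961501] 0.0043113526735017145
```

View pics/t4.png

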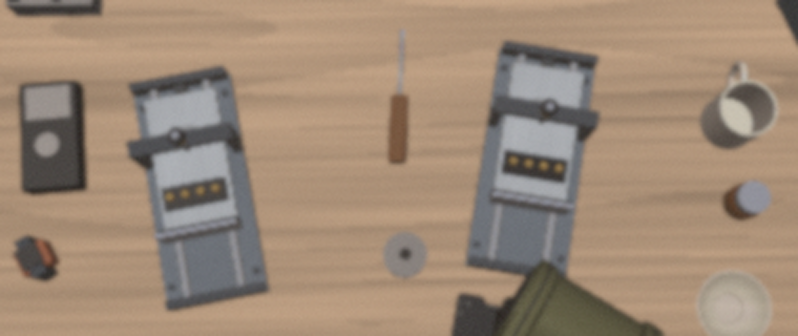

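View pics/s4c.png

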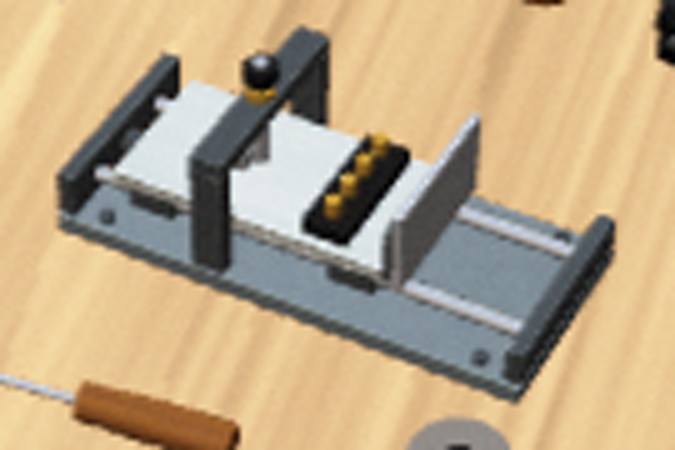

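View pics/s4.png

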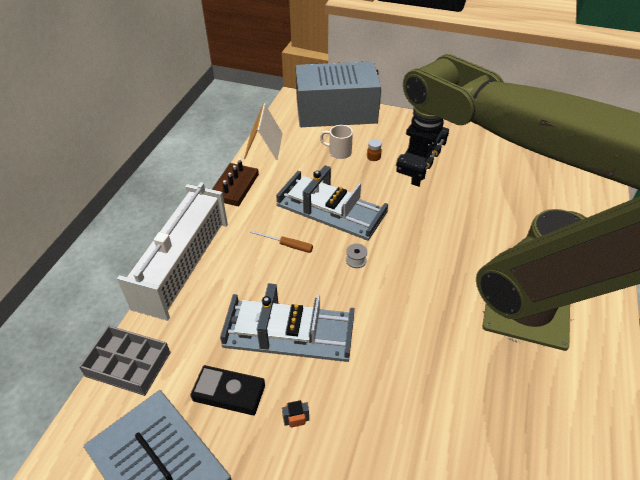

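The plate's top corner is at crop pixel (480,115). I predicted (483,114) for 0.0355 m of travel, so the carriage is latched. The other jig and the loose things look unchanged.

```bash
python3 -c "
from bench import order; print(order.finish_job())"
```

```text
the job is handed in; nothing more can be done
None
```

The jig that was still forward (the right-hand one, at about x 0.587, y -0.196) is now latched at mid position, and the job is handed in at about 6.5 s.

- **The push:** I pushed the thumb plate with the part-open fingertips, without gripping, to about 50 mm of travel. The push force there was about 8 N, which matches the spring alone with the cam past the pin. I then backed straight off and rose clear.
- **Latch check:** In the side picture the plate's top corner was within about 3 px, in a 5x enlarged crop, of where it should be for 35.5 mm of travel. The arm was clear, with almost no force on the wrist.
- **Other things:** The jig that was already set, the knobs and the loose things looked unchanged in the top and side pictures. I compared those by eye only.
- **Small disagreements:** My pose estimate for the jig was about 2 mm off against the wrist camera. The tool also sat about 4 mm higher than I meant during the push. Neither affected the result.

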